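Ready the tea tray: mug, infuser and kettle

ROBOT

A 6-joint arm with a two-finger parallel gripper is mounted at the origin on the work surface. World frame = base frame: x ahead of the robot, y to its left, z up, the work surface at z = 0. Lengths are in m, angles in degrees, forces in N, time in s.
With the tool pointing down it reaches from about 0.4 to 0.825 m from the base axis. Payload 7 kg.
Tool frame: the origin (TCP) lies on the centre line of the jaws, within the pads' length; the fingertips stand 19 mm ahead of it and the grasp point (between the pads) is the TCP (r.tips_ahead is the distance from the TCP to the fingertips, in m); z points along the fingers, y is the line along which they close (so a half turn about z gives the same grasp; the last joint's range is limited). The gripper opens to 88 mm and grips with 3 to 60 N. Pads are 19 mm wide; open, the fingers measure 130 mm over their backs; the gripper's body (78 mm by 193 mm) begins 47 mm behind the grasp point.
Start: joints at [88.299, 20.546, 0.682, 0, -70.136, -16.507], TCP at [0.211, 0.641, 0.246] pointing down, gripper open.
Joint ranges: [-176.03, 176.03], [-82.01, 121.73], [-58.28, 71.71], [-173.87, 95.51], [-174.79, -0.11], [-173.66, 173.66]. Speed limits (degrees/s): [136.94, 136.94, 172.46, 180, 180, 180].

INTERFACE

Orientations are given as [roll, pitch, yaw] about the fixed x, y, z axes, in that order (R = Rz(yaw) Ry(pitch) Rx(roll)).
In Python, from plant import r, viewer, close_job gives the robot as it stands. The module is installed in compiled form; this text tells all that it offers.
- The arm moves only by the tool arm_command, never from a script. Its arguments are lists of equal length, an entry for each row: "travel": the shift along the world's x, y, z scaled (see below), a list of three; "delta_rot": the turn, a rotation vector about the world's x, y, z scaled (see below), a list of three. In form: {"travel": [[dx, dy, dz], ...], "delta_rot": [[rx, ry, rz], ...]}. A call has 1 to 20 rows; each row is the pose to reach, as a shift and turn from the pose commanded when the call began; what a row does not reach only later rows make up. The controller multiplies each number of a shift by 0.5 m and each number of a turn by 90 degrees. A row lasts 1/8 s, in which the tool goes at most 62.5 mm and 10.7 degrees, less where a joint would pass 70% of its speed; a pose out of reach is approached as far as the arm can. A call with a number of a shift or a turn outside -1 to 1 is refused whole. A call with a gripper value outside its range is refused whole. "grip" is the opening, from 0 (shut) to 1 (fully open), set as the call begins (left out, the last holds). The fingers move at their own pace and stop on an object; "newtons" is the grip in N (left out, the last holds). Time passes only in rows, so rows that repeat a pose let the fingers close. It gives the time, the measured TCP pose, the force, the opening and the grip force at its end, in the units of the state.
- r.get_state(): the state, without advancing time (a new reading comes with each control period).
- viewer.capture(name): name is "scene" or "side" or "wrist"; returns a dict with "img" (480x640x3 uint8, red, green, blue), "camera_matrix" (3x3 intrinsics, pixels), "R" (3x3) and "t" (3): a world point X has camera coordinates R X + t; the wrist camera has in their place "mount" (4x4, takes a point from camera to tool coordinates, whose origin is the TCP and whose axes are the flange's). Camera axes: x right, y down, z forward; pixel columns grow to the right and rows downward; lengths in m; the calibration is good to about 2 mm. A picture is of the moment at which its call begins: read the wrist's pose just before it. There is no depth.
- close_job(): hands the job in; it is judged then, once.
The state is a dict: "time_s": time; "joints": joint angles; "qd": joint speeds; "joint_torque": joint torques, N m; "tcp_pos": TCP position; "eef_rot": TCP orientation; "contact_force": force on the tool from outside, world axes, zero at the start; "moment": the same for the moment, N m; "gripper_width": finger opening in m; "gripper_force": force on a finger pad.
Only numpy, scipy, OpenCV 4.12 (cv2) and the standard library are available. Lean on these libraries where they do the work, as an engineer would, in place of code of your own. Each camera call takes 0.05 s, during which the arm holds its last target. There are 200 camera calls.

TASK

Get a cup of tea under way: stand the wider of the two glass mugs upright and wholly on the cork coaster on the tray, then lift the tea infuser up and off its hook and seat it in that mug until its flange rests on the rim. Last, press the kettle's thumb switch down until it clicks over and stays down. Do not drop the infuser or tip the mug, and leave the other loose things where they stand.

Things in the scene. Friction and masses are not known exactly. Their poses are not given: they have to be found in the camera images.
- mug: the wider glass mug, to be used: straight round wall 68 mm outside, 60 mm inside, 92 mm tall, with a 12 mm cork bottom of 66 mm diameter; glass handle on its +y side (9 mm thick bow, reaching 63 mm from the axis, between 23 and 79 mm up). Stands upright on the dresser at the start, 0.26 kg (give or take). Origin at the centre of its underside, z up.
- mug_rim (a point): centre of the wider mug's mouth, at the height of its rim, 92 mm above its underside
- narrow_mug: bystander: the narrower, taller glass mug with cork bottom, 50 mm outside, 42 mm inside, 106 mm tall, handle on its +y side; the infuser does not fit it. It and the wider mug may stand in either of two places. Origin at the centre of its underside.
- tray: fixed wooden tray, 280 mm in its x by 420 mm in its y, floor 8 mm thick, rims 18 mm high. Origin under its centre. Carries the kettle, the sugar dispenser and the coaster.
- coaster_top (a point): centre of the top face of the round cork coaster (96 mm across, 4 mm thick) fixed on the tray floor; its top is 12 mm above the dresser
- hook_stand: fixed stand: wooden base, steel post 245 mm tall 90 mm to +x of the hook's seat. A 6 mm steel arm runs from it at 233 mm height to -x, slopes down to the seat and turns up to a tip 22 mm to -x of the seat, 13 mm above it. To free the infuser lift it 15 to 35 mm (more and its flange meets the hook), then draw it 50 mm or more to the stand's -x. Origin on the dresser straight below the seat.
- hook_seat (a point): lowest point of the hook's rod axis, 215 mm above the dresser, where the infuser's arch hangs
- infuser: steel tea infuser on the hook, 0.09 kg: closed basket 50 mm across, 55 mm deep; round flange on it 72 mm across, 4 mm thick; from the flange's +-y edges a 6 mm wire arch peaking at 109 mm; on the peak a black grip tab 22 mm (x) by 14 mm (y), 114 to 138 mm above the bottom: pinch it from above across y. The hook runs under the arch along x. Origin: centre of underside; axes as the stand's at first.
- infuser_flange (a point): centre of the underside of the infuser's flange, 55 mm above its bottom; when seated it lies at the mug's rim
- infuser_arch (a point): peak of the infuser's arch (wire axis), 109 mm above its bottom
- kettle: fixed pale blue kettle on its grey base, about 150 mm across and 189 mm tall, standing on the tray floor; spout to its +x, handle to its -x, reaching 134 mm from the axis. Origin at the centre of its underside.
- kettle_switch (a joint): angle (rad) of the black thumb switch on the kettle's handle: paddle 24 mm wide, 58 mm long, running to the kettle's -x from its hinge (62 mm to -x of the kettle's axis, 173 mm above its underside). 0 = up (outer end raised), 0.42 = fully down (level). An over-centre action pushes it back up below 0.28 (3 to 4 N at the pad to start it) and snaps and holds it down beyond.
- kettle_switch_pad (a point): point on the switch's upper face, 42 mm out from its hinge, where to press down; moves with the switch: 20 mm above the hinge when up (0), 3 mm above it when down (0.42)
- sugar: bystander: steel sugar dispenser 54 mm across, 112 mm tall, loose on the tray
- dish: bystander: white ceramic dish 92 mm across, 24 mm high, with two steel teaspoons in it (they stay in it), reaching 35 mm up
- jug: bystander: small white ceramic milk jug, 72 mm across, 75 mm tall
- caddy: bystander: steel tea caddy, 76 mm across, 110 mm tall
Not all that is in view belongs to the job. Leave any blue or orange look-alike of the mug alone. Leave any blue look-alike of the infuser alone.

How it is judged:
By the outcome, as a careful person would: the job done as asked, in the order asked, and still so for the second after the job is handed in, with the robot touching nothing.
It also fails if it takes over 72 s, if anything falls off the work surface, if the arm or the gripper's body presses on something with over 40 N, if the wrist force passes 120 N, or if a joint passes its speed limit or range.

## Working session

There is one attempt and no reset: what is moved stays moved. The work goes in short steps, Python scripts to look and compute and a tool call to move; the robot and the scene stay as the last step left them, time stands still between calls to the robot, and variables do not carry over. Pictures are saved under pics/ and viewed, at most 14 in all, crops included, and the job is handed in when it is done.

Besides the shell and the picture viewer there is one more tool, called after ">>>" by a JSON object that holds its "method" and its "body", one argument or row to a line. arm_command: Moves the arm, as the interface text tells. Shifts and turns lie within -1 to 1; 1 stands for 0.5 m of shift or 90 degrees of turn. Its arguments: {"type":"object","properties":{"travel":{"type":"array"},"delta_rot":{"type":"array"},"grip":{"type":"number"},"newtons":{"type":"number"}},"required":["travel","delta_rot"]}

```bash
mkdir -p pics
cat > h.py <<'E'
import numpy as np,cv2,pickle
from plant import r,viewer,close_job
from scipy.spatial.transform import Rotation as Ro
def cap(n,save=None):
    s=r.get_state(); c=viewer.capture(n); K=np.array(c["camera_matrix"])
    if n=="wrist":
        T=np.eye(4);T[:3,:3]=Ro.from_euler('xyz',s["eef_rot"],degrees=True).as_matrix();T[:3,3]=s["tcp_pos"]
        M=T@np.array(c["mount"]);R=M[:3,:3].T;t=-R@M[:3,3]
    else: R=np.array(c["R"]);t=np.array(c["t"])
    d=dict(img=np.array(c["img"]),K=K,R=R,t=t)
    if save: cv2.imwrite(f"pics/{save}.png",d["img"][:,:,::-1]); pickle.dump(d,open(f"pics/{save}.pkl","wb"))
    return d
def load(s): return pickle.load(open(f"pics/{s}.pkl","rb"))
def ray(d,u,v):
    o=-d["R"].T@d["t"]; w=d["R"].T@np.linalg.inv(d["K"])@np.array([u,v,1.]); return o,w/np.linalg.norm(w)
def onz(d,u,v,z):
    o,w=ray(d,u,v); return o+w*(z-o[2])/w[2]
def tri(*obs):
    A=0;b=0;L=[]
    for d,u,v in obs:
        o,w=ray(d,u,v);P=np.eye(3)-np.outer(w,w);A=A+P;b=b+P@o;L.append((o,P))
    x=np.linalg.solve(A,b); return x,[np.linalg.norm(P@(x-o)) for o,P in L]
def proj(d,X):
    p=d["K"]@(d["R"]@np.array(X,float)+d["t"]); return p[:2]/p[2]
E
python3 - <<'E'
from h import *
np.set_printoptions(precision=3,suppress=True)
for n in("scene","side","wrist"):
    d=cap(n,n+"0"); print(n,-d["R"].T@d["t"],d["R"][2],d["K"][0])
s=r.get_state();print(s)
a=np.hstack([load(n+"0")["img"] for n in("scene",)])
E
```

```text
scene [1.302 0.318 1.328] [-0.532 -0.234 -0.814] [537.862   0.    320.18 ]
side [-0.089 -0.993  1.041] [ 0.407  0.68  -0.61 ] [474.104   0.    316.456]
wrist [0.278 0.62  0.385] [-0.248  0.08  -0.966] [405.998   0.    313.901]
{'time_s': 0.15, 'joints': array([ 88.298,  20.581,   0.645,  -0.014, -70.138, -16.507]), 'qd': array([-0.05 , -0.13 ,  0.146,  0.129,  0.013,  0.048]), 'joint_torque': array([ -0.001, -58.328,  29.329,   7.001,   0.009,  -0.   ]), 'tcp_pos': array([0.211, 0.641, 0.245]), 'eef_rot': array([179.925,  -0.008, -18.214]), 'contact_force': array([0.621, 0.127, 0.201]), 'moment': array([ 0.036, -0.01 , -0.017]), 'gripper_force': 0.0, 'gripper_width': 0.08788477018571433}
```

View pics/scene0.png

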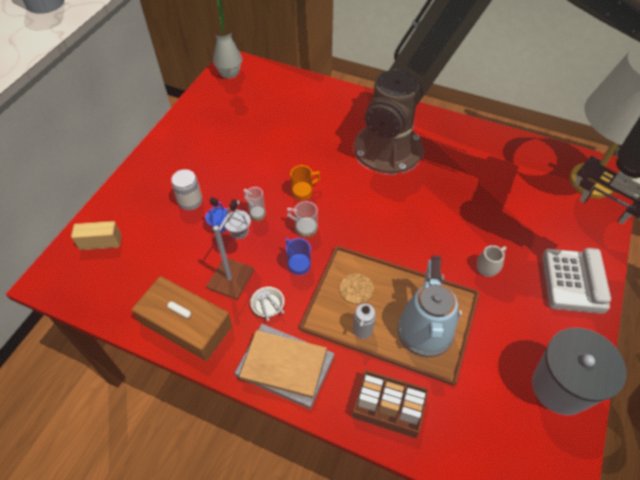

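View pics/side0.png

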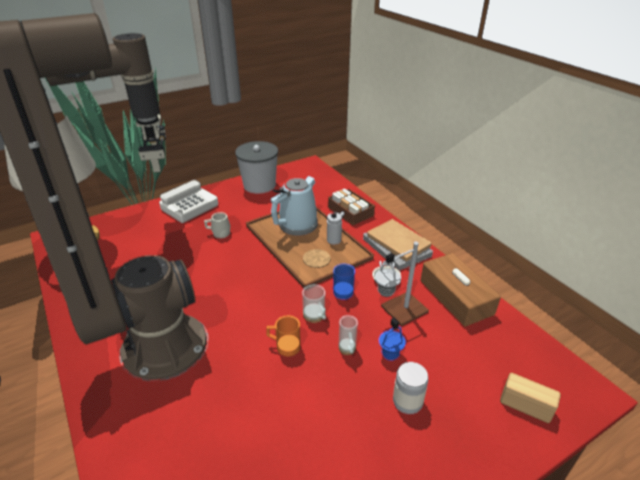

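Candidates by scene pixel:
- **Mugs:** wide glass (305,218), narrow glass (256,203), blue (298,256) and orange (303,182). I choose the wide glass one; side pixel (314,303).
- **Infusers:** steel (237,222) and blue (217,217). I choose the steel one on the stand; side pixel (387,275).

I'll check both choices in a close crop.

Run:
```python
from h import *
np.set_printoptions(precision=3,suppress=True)
a=load("scene0");b=load("side0")
A=cv2.resize(a["img"][165:315,195:395],None,fx=4,fy=4,interpolation=2)
cv2.imwrite("pics/c1.png",A[:,:,::-1])
B=cv2.resize(b["img"][170:370,240:440],None,fx=3,fy=3,interpolation=2)
cv2.imwrite("pics/c2.png",B[:,:,::-1])
```

```text
(no output)
```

View pics/c1.png

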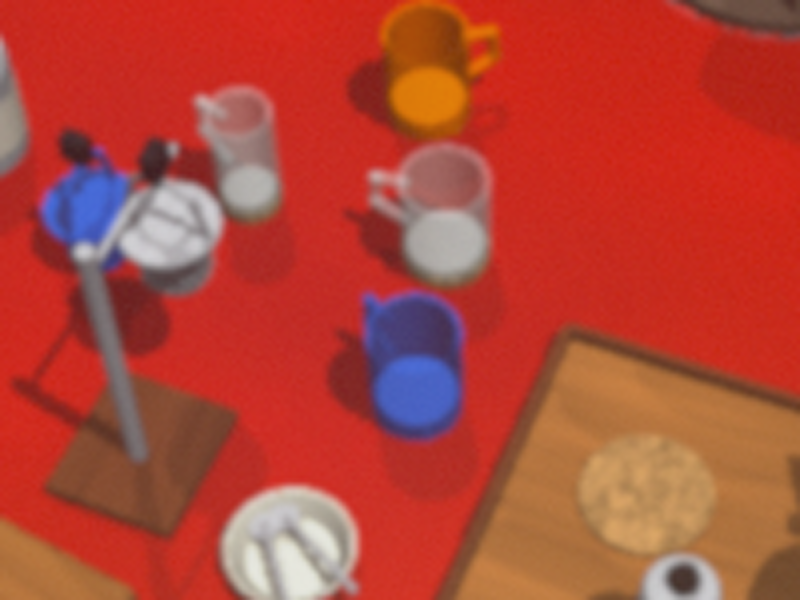

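View pics/c2.png

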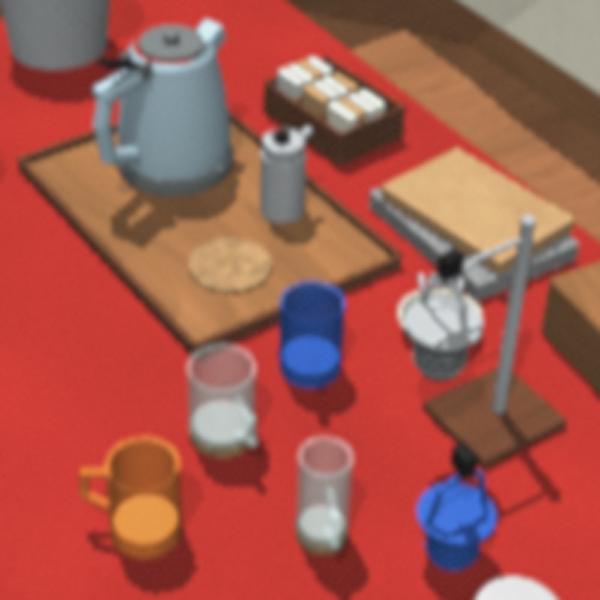

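The crops confirm the choices:
- The wide clear mug has its rim at scene-crop (446,180) and its handle toward the left at (375,185).
- The steel infuser hangs on the stand with its tab at (155,160).
- The coaster is at (647,493).

Next I measure them.

Run:
```python
from h import *
np.set_printoptions(precision=4,suppress=True)
a=load("scene0");b=load("side0")
S=lambda u,v:(a,195+u/4,165+v/4)
D=lambda u,v:(b,240+u/3,170+v/3)
P={"rim .092":(S(446,180),D(222,375),.092),"mugfloor":(S(445,243),D(222,424),.012),"handle":(S(378,180),D(250,437),.079),"coaster":(S(647,493),D(230,264),.012),
"tab":(S(155,160),D(450,264),.28),"flange":(S(171,222),D(441,318),.215-.05),"post top":(S(84,250),D(527,222),.245),"narrowrim":(S(240,116),D(326,460),.106),
"bluerim":(S(416,335),D(313,310),.092),"knob":((a,436,289),D(172,40),.19),"sugar top":(S(683,580),D(284,140),.112),"postfoot":(S(138,458),D(501,410),.01),"bluetab":(S(77,146),D(464,460),.13)}
for k,(p,q,z) in P.items(): print(k,*tri(p,q),onz(*p,z)[:2],onz(*q,z)[:2])
print("base corners",[onz(*S(*c),.01)[:2] for c in((237,412),(168,534),(46,486),(112,365))])
print("tray corner",onz(*S(568,332),.018), onz(a,478,291,.018),onz(a,455,378,.018),onz(a,303,322,.018))
```

```text
rim .092 [ 0.424  -0.115   0.0827] [np.float64(0.0027907472027450153), np.float64(0.002790747202745197)] [ 0.4281 -0.1102] [ 0.4205 -0.1261]
mugfloor [ 0.4271 -0.1137  0.0112] [np.float64(0.0003702247112522003), np.float64(0.0003702247112521585)] [ 0.4273 -0.1132] [ 0.427  -0.1147]
handle [ 0.4209 -0.1734  0.0496] [np.float64(0.002501955232773883), np.float64(0.0025019552327739687)] [ 0.4391 -0.1606] [ 0.4072 -0.1998]
coaster [0.5677 0.1063 0.0084] [np.float64(0.0008966818237153866), np.float64(0.000896681823715647)] [0.5689 0.1075] [0.5659 0.1017]
tab [ 0.592  -0.2396  0.2376] [np.float64(0.00018059084795264455), np.float64(0.00018059084795257974)] [ 0.6195 -0.2178] [ 0.5562 -0.2795]
flange [ 0.5915 -0.2372  0.1716] [np.float64(6.111346115474385e-05), np.float64(6.111346115474839e-05)] [ 0.5875 -0.2404] [ 0.5967 -0.2315]
post top [ 0.6806 -0.2387  0.2498] [np.float64(1.5574915249434137e-05), np.float64(1.557491524927132e-05)] [ 0.6778 -0.2412] [ 0.6853 -0.2341]
narrowrim [ 0.4402 -0.2741  0.0983] [np.float64(0.001287228787016541), np.float64(0.0012872287870167752)] [ 0.4445 -0.2696]
[... 230 characters left out ...]
64(0.006453814307782546)] [0.5927 0.3127] [0.6112 0.3117]
sugar top [0.6753 0.1656 0.1102] [np.float64(0.002403608588204908), np.float64(0.0024036085882050643)] [0.6742 0.1674] [0.6749 0.1609]
postfoot [ 0.6854 -0.2377  0.0052] [np.float64(0.0014341504131563092), np.float64(0.0014341504131561145)] [ 0.6867 -0.2347] [ 0.6828 -0.2422]
bluetab [ 0.5297 -0.3559  0.1238] [np.float64(0.000798623214651433), np.float64(0.0007986232146514346)] [ 0.5331 -0.3519] [ 0.526  -0.3608]
base corners [array([ 0.6242, -0.1882]), array([ 0.7319, -0.1855]), array([ 0.7328, -0.2828]), array([ 0.6251, -0.291 ])]
tray corner [0.469  0.0055 0.018 ] [0.4447 0.4209 0.018 ] [0.7142 0.4295 0.018 ] [0.727  0.0144 0.018 ]
```

>>> {"method": "arm_command", "body": {
  "travel": [
    [0.07, -0.1, 0.03],
    [0.14, -0.2, 0.06],
    [0.21, -0.3, 0.07],
    [0.28, -0.4, 0.07],
    [0.35, -0.5, 0.07],
    [0.42, -0.6, 0.07],
    [0.43, -0.7, 0.07],
    [0.43, -0.8, 0.07],
    [0.43, -0.9, 0.07],
    [0.43, -0.95, 0.07]
  ],
  "delta_rot": [
    [0, 0, -0.1],
    [0, 0, -0.2],
    [0, 0, -0.3],
    [0, 0, -0.4],
    [0, 0, -0.5],
    [0, 0, -0.6],
    [0, 0, -0.7],
    [0, 0, -0.8],
    [0, 0, -0.8],
    [0, 0, -0.8]
  ]
}}

```text
time_s: 1.4
tcp_pos: [0.4254, 0.1639, 0.2806]
eef_rot: [-180.0, 0.0, -90.3]
contact_force: [1.3, 0.6, 0.8]
gripper_width: 0.0877
gripper_force: 0.0
```

>>> {"method": "arm_command", "body": {
  "travel": [
    [0.01, -0.1, 0],
    [0.01, -0.2, 0],
    [0.01, -0.3, 0],
    [0.01, -0.4, 0],
    [0.01, -0.5, 0],
    [0.01, -0.56, 0],
    [0.01, -0.56, 0]
  ],
  "delta_rot": [
    [0, 0, 0],
    [0, 0, 0],
    [0, 0, 0],
    [0, 0, 0],
    [0, 0, 0],
    [0, 0, 0],
    [0, 0, 0]
  ]
}}

```text
time_s: 2.28
tcp_pos: [0.4304, -0.1155, 0.2803]
eef_rot: [180.0, -0.0, -90.4]
contact_force: [-0.7, 1.0, -1.1]
gripper_width: 0.0875
gripper_force: 0.0
```

Run:
```python
from h import *
np.set_printoptions(precision=4,suppress=True)
d=cap("wrist","w1"); s=r.get_state();print(s["time_s"],s["joints"],s["tcp_pos"],s["eef_rot"],s["contact_force"])
print(-d["R"].T@d["t"],proj(d,(.426,-.114,.092)),proj(d,(.592,-.239,.238)))
```

```text
2.325 [ 10.5858  -3.1139 -23.3181  -0.0099 -69.8239 -10.932 ] [ 0.4306 -0.1146  0.2803] [179.9706   0.0038 -90.3496] [ 0.0579  0.3607 -0.9766]
[ 0.4304 -0.1846  0.4208] [319.5894 219.4732] [-90.9421  -6.3943]
```

View pics/w1.png

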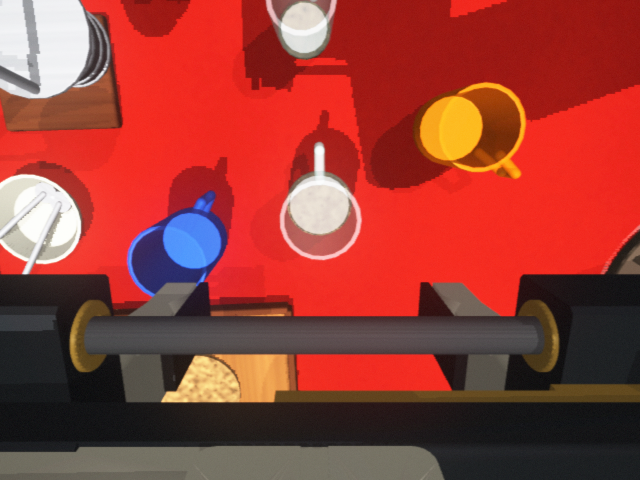

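The wrist view shows the wide mug's rim at pixels 281–361 by 176–259, centre (321,218). Its handle points straight up the image, which is world -y, so gripping across x suits.

Run:
```python
from h import *
np.set_printoptions(precision=4,suppress=True)
d=load("w1");hsv=cv2.cvtColor(d["img"],cv2.COLOR_RGB2HSV)
m=((hsv[...,1]<140)).astype(np.uint8);m[:165]=0;m[265:]=0;m[:,:265]=0;m[:,375:]=0
c=max(cv2.findContours(m,0,1)[0],key=cv2.contourArea);c=c[c[:,0,1]>195]
e=cv2.fitEllipse(c);print(e,cv2.boundingRect(c))
print(onz(d,*e[0],.092),onz(d,321,217.5,.092),onz(d,e[0][0]+e[1][0]/2,e[0][1],.092))
print("handle",onz(d,320,150,.075), "cork floor",onz(d,319.5,205,.012))
```

```text
((320.154052734375, 219.30606079101562), (79.33824157714844, 81.01152801513672), 84.28914642333984) (280, 196, 82, 64)
[ 0.4255 -0.1141  0.092 ] [ 0.4248 -0.1157  0.092 ] [ 0.3927 -0.1139  0.092 ]
handle [ 0.4252 -0.1694  0.075 ] cork floor [ 0.425  -0.1119  0.012 ]
```

>>> {"method": "arm_command", "body": {
  "travel": [
    [-0.01, 0, -0.08],
    [-0.01, 0, -0.18],
    [-0.01, 0, -0.28],
    [-0.01, 0, -0.36],
    [-0.01, 0, -0.41],
    [-0.01, 0, -0.41]
  ],
  "delta_rot": [
    [0, 0, 0],
    [0, 0, 0],
    [0, 0, 0],
    [0, 0, 0],
    [0, 0, 0],
    [0, 0, 0]
  ]
}}

```text
time_s: 3.08
tcp_pos: [0.4247, -0.1133, 0.0742]
eef_rot: [179.8, -0.0, -90.2]
contact_force: [0.5, 0.2, 0.7]
gripper_width: 0.0876
gripper_force: 0.0
```

>>> {"method": "arm_command", "body": {
  "travel": [
    [0, 0, 0],
    [0, 0, 0],
    [0, 0, 0],
    [0, 0, 0],
    [0, 0, 0],
    [0, 0, 0]
  ],
  "delta_rot": [
    [0, 0, 0],
    [0, 0, 0],
    [0, 0, 0],
    [0, 0, 0],
    [0, 0, 0],
    [0, 0, 0]
  ],
  "grip": 0.6,
  "newtons": 20
}}

```text
time_s: 3.82
tcp_pos: [0.4262, -0.1137, 0.0765]
eef_rot: [-179.9, 0.0, -90.2]
contact_force: [-3.4, 3.1, 8.2]
gripper_width: 0.0666
gripper_force: 20.0
```

>>> {"method": "arm_command", "body": {
  "travel": [
    [0, 0, 0.02],
    [0, 0, 0.06],
    [0, 0, 0.12],
    [0, 0, 0.18],
    [0, 0, 0.22],
    [0, 0, 0.22]
  ],
  "delta_rot": [
    [0, 0, 0],
    [0, 0, 0],
    [0, 0, 0],
    [0, 0, 0],
    [0, 0, 0],
    [0, 0, 0]
  ]
}}

```text
time_s: 4.58
tcp_pos: [0.4267, -0.1137, 0.1872]
eef_rot: [-179.8, 0.0, -90.2]
contact_force: [0.1, 0.5, -4.1]
gripper_width: 0.0662
gripper_force: 20.0
```

Run:
```python
from h import *
np.set_printoptions(precision=4,suppress=True)
for n,(x0,x1,y0,y1),seed in(("scene0",(325,390,260,315),(357,288)),("side0",(290,345,240,275),(316,258))):
    d=load(n);lab=cv2.cvtColor(d["img"],cv2.COLOR_RGB2LAB).astype(int)
    ref=np.median(lab[seed[1]-4:seed[1]+5,seed[0]-6:seed[0]+7].reshape(-1,3),0)
    g=lab[y0:y1,x0:x1];bg=np.median(g.reshape(-1,3),0);print(ref)
    m=((g[...,0]>ref[0]-22)&(g[...,0]>155)).astype(np.uint8);m=cv2.morphologyEx(m,2,np.ones((3,3)))
    c=max(cv2.findContours(m,0,1)[0],key=cv2.contourArea);e=cv2.fitEllipse(cv2.convexHull(c))
    u,v=e[0][0]+x0,e[0][1]+y0;print(n,(u,v),e[1],cv2.boundingRect(c),onz(d,u,v,.012))
s=r.get_state();print(s["tcp_pos"],s["gripper_width"],s["contact_force"])
```

```text
[161. 139. 163.]
scene0 (356.05894660949707, 287.7720375061035) (28.24660301208496, 32.58700942993164) (15, 14, 33, 29) [0.5683 0.1051 0.012 ]
[176. 136. 158.]
side0 (316.18089294433594, 256.9849853515625) (17.600177764892578, 27.457162857055664) (13, 9, 27, 17) [0.5673 0.1073 0.012 ]
[ 0.4267 -0.1137  0.1872] 0.06620500130076819 [ 0.0632  0.5255 -4.0717]
```

>>> {"method": "arm_command", "body": {
  "travel": [
    [0.02, 0.03, 0],
    [0.06, 0.09, 0],
    [0.11, 0.17, 0],
    [0.16, 0.25, 0],
    [0.21, 0.33, 0],
    [0.25, 0.39, 0],
    [0.275, 0.43, 0],
    [0.282, 0.44, 0],
    [0.282, 0.44, 0],
    [0.282, 0.44, -0.04],
    [0.282, 0.44, -0.09],
    [0.282, 0.44, -0.14],
    [0.282, 0.44, -0.175],
    [0.282, 0.44, -0.185],
    [0.282, 0.44, -0.185],
    [0.282, 0.44, -0.185]
  ],
  "delta_rot": [
    [0, 0, 0],
    [0, 0, 0],
    [0, 0, 0],
    [0, 0, 0],
    [0, 0, 0],
    [0, 0, 0],
    [0, 0, 0],
    [0, 0, 0],
    [0, 0, 0],
    [0, 0, 0],
    [0, 0, 0],
    [0, 0, 0],
    [0, 0, 0],
    [0, 0, 0],
    [0, 0, 0],
    [0, 0, 0]
  ]
}}

```text
time_s: 6.58
tcp_pos: [0.5674, 0.1062, 0.0941]
eef_rot: [-179.9, 0.0, -90.2]
contact_force: [0.9, 0.3, -3.5]
gripper_width: 0.0661
gripper_force: 20.0
```

>>> {"method": "arm_command", "body": {
  "travel": [
    [0, 0, -0.003],
    [0, 0, -0.006],
    [0, 0, -0.009],
    [0, 0, -0.012],
    [0, 0, -0.012],
    [0, 0, -0.012]
  ],
  "delta_rot": [
    [0, 0, 0],
    [0, 0, 0],
    [0, 0, 0],
    [0, 0, 0],
    [0, 0, 0],
    [0, 0, 0]
  ]
}}

```text
time_s: 7.32
tcp_pos: [0.5669, 0.1062, 0.0885]
eef_rot: [-180.0, -0.0, -90.2]
contact_force: [-5.8, 0.2, 11.0]
gripper_width: 0.0661
gripper_force: 20.0
```

>>> {"method": "arm_command", "body": {
  "travel": [
    [0, 0, 0],
    [0, 0, 0],
    [0, 0, 0],
    [0, 0, 0]
  ],
  "delta_rot": [
    [0, 0, 0],
    [0, 0, 0],
    [0, 0, 0],
    [0, 0, 0]
  ],
  "grip": 1
}}

```text
time_s: 7.82
tcp_pos: [0.567, 0.1061, 0.087]
eef_rot: [180.0, -0.0, -90.2]
contact_force: [-0.4, -0.1, -0.2]
gripper_width: 0.0874
gripper_force: 0.0
```

>>> {"method": "arm_command", "body": {
  "travel": [
    [0, 0, 0.04],
    [0, 0, 0.12],
    [0, 0, 0.22],
    [0, 0, 0.32],
    [0, 0, 0.42],
    [0, 0, 0.44],
    [0, 0, 0.44]
  ],
  "delta_rot": [
    [0, 0, 0],
    [0, 0, 0],
    [0, 0, 0],
    [0, 0, 0],
    [0, 0, 0],
    [0, 0, 0],
    [0, 0, 0]
  ]
}}

```text
time_s: 8.7
tcp_pos: [0.567, 0.1063, 0.3074]
eef_rot: [-179.9, 0.0, -90.2]
contact_force: [-0.2, -0.1, -1.4]
gripper_width: 0.0876
gripper_force: 0.0
```

Run:
```python
from h import *
np.set_printoptions(precision=4,suppress=True)
d=cap("wrist","w2"); s=r.get_state();print(s["time_s"],s["tcp_pos"],s["eef_rot"],s["gripper_width"])
print(proj(d,(.567,.106,.104)))
```

```text
8.75 [0.5665 0.1061 0.3061] [179.9377   0.0014 -90.2172] 0.08763081077194161
[314.5439 213.6467]
```

View pics/w2.png

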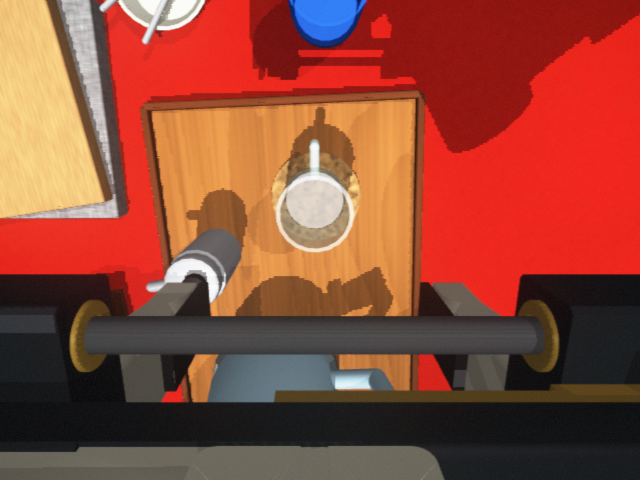

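The mug stands upright on the coaster: its rim is centred at about (314.5,211) and the coaster ring shows all round, 272–360 px. Next is a look over the infuser.

>>> {"method": "arm_command", "body": {
  "travel": [
    [0.01, -0.04, 0.05],
    [0.03, -0.12, 0.07],
    [0.05, -0.2, 0.07],
    [0.07, -0.28, 0.07],
    [0.09, -0.36, 0.07],
    [0.11, -0.44, 0.07],
    [0.13, -0.52, 0.07],
    [0.15, -0.6, 0.07],
    [0.16, -0.66, 0.07],
    [0.166, -0.69, 0.07],
    [0.166, -0.69, 0.07],
    [0.166, -0.69, 0.07]
  ],
  "delta_rot": [
    [0, 0, -0.1],
    [0, 0, -0.2],
    [0, 0, -0.3],
    [0, 0, -0.4],
    [0, 0, -0.5],
    [0, 0, -0.6],
    [0, 0, -0.7],
    [0, 0, -0.8],
    [0, 0, -0.9],
    [0, 0, -1],
    [0, 0, -1],
    [0, 0, -1]
  ]
}}

```text
time_s: 10.25
tcp_pos: [0.6497, -0.2384, 0.3406]
eef_rot: [180.0, -0.1, 180.0]
contact_force: [-0.1, 0.1, 0.7]
gripper_width: 0.0876
gripper_force: 0.0
```

Run:
```python
from h import *
np.set_printoptions(precision=4,suppress=True)
d=cap("wrist","w3"); s=r.get_state();print(s["time_s"],s["joints"],s["tcp_pos"],s["eef_rot"],s["gripper_width"])
print(proj(d,(.592,-.239,.25)),proj(d,(.592,-.239,.171)))
w=load("w2");print(onz(w,314.5,211,.104))
```

```text
10.3 [ -4.0473  20.0492  12.1526  -0.012  -82.1794 -86.0011] [ 0.6498 -0.2382  0.3412] [179.9828  -0.075  179.9499] 0.08785316077151481
[311.3004 153.5714] [311.9427 148.0733]
[0.567  0.1037 0.104 ]
```

View pics/w3.png

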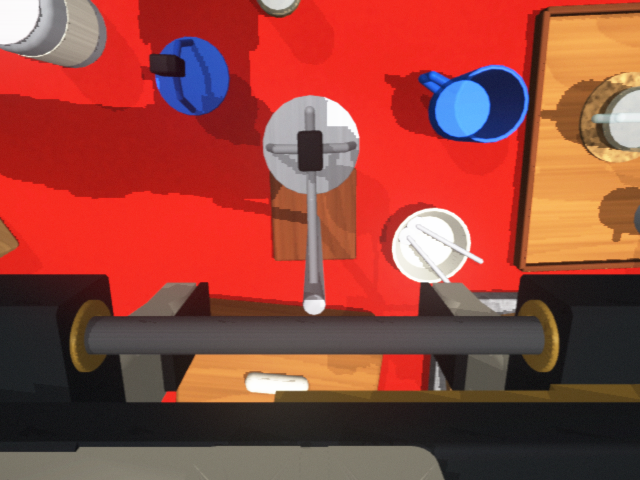

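The steel infuser's black tab is at (310,151), nearly square to the image, and the flange is centred at (311,145). The hook rod runs down the image to the post at (314,305).

Run:
```python
from h import *
np.set_printoptions(precision=4,suppress=True)
d=load("w3");g=d["img"].max(2);m=(g<70).astype(np.uint8);m[:120]=0;m[180:]=0;m[:,:290]=0;m[:,335:]=0
c=max(cv2.findContours(m,0,1)[0],key=cv2.contourArea);q=cv2.minAreaRect(c);print(q,onz(d,*q[0],.250))
hsv=cv2.cvtColor(d["img"],cv2.COLOR_RGB2HSV);m=(hsv[...,1]<70).astype(np.uint8);m[:90]=0;m[200:]=0;m[:,:255]=0;m[:,370:]=0
c=max(cv2.findContours(m,0,1)[0],key=cv2.contourArea);c=c[c[:,0,1]<165];e=cv2.fitEllipse(c);print(e,onz(d,*e[0],.171))
```

```text
((310.0, 150.5), (39.0, 24.0), 90.0) [ 0.5903 -0.2397  0.25  ]
((310.5816345214844, 143.53028869628906), (95.04200744628906, 96.14643096923828), 36.05296325683594) [ 0.5887 -0.24    0.171 ]
```

>>> {"method": "arm_command", "body": {
  "travel": [
    [-0.05, -0.003, 0],
    [-0.11, -0.003, 0],
    [-0.12, -0.003, 0],
    [-0.12, -0.003, -0.04],
    [-0.12, -0.003, -0.1],
    [-0.12, -0.003, -0.15],
    [-0.12, -0.003, -0.18],
    [-0.12, -0.003, -0.19],
    [-0.12, -0.003, -0.19],
    [-0.12, -0.003, -0.19]
  ],
  "delta_rot": [
    [0, 0, 0],
    [0, 0, 0],
    [0, 0, 0],
    [0, 0, 0],
    [0, 0, 0],
    [0, 0, 0],
    [0, 0, 0],
    [0, 0, 0],
    [0, 0, 0],
    [0, 0, 0]
  ]
}}

```text
time_s: 11.55
tcp_pos: [0.5905, -0.2405, 0.2481]
eef_rot: [-180.0, 0.1, 179.8]
contact_force: [0.2, 1.0, -0.7]
gripper_width: 0.0871
gripper_force: 0.0
```

>>> {"method": "arm_command", "body": {
  "travel": [
    [0, 0, 0],
    [0, 0, 0],
    [0, 0, 0],
    [0, 0, 0],
    [0, 0, 0],
    [0, 0, 0],
    [0, 0, 0],
    [0, 0, 0],
    [0, 0, 0],
    [0, 0, 0]
  ],
  "delta_rot": [
    [0, 0, 0],
    [0, 0, 0],
    [0, 0, 0],
    [0, 0, 0],
    [0, 0, 0],
    [0, 0, 0],
    [0, 0, 0],
    [0, 0, 0],
    [0, 0, 0],
    [0, 0, 0]
  ],
  "grip": 0,
  "newtons": 20
}}

```text
time_s: 12.8
tcp_pos: [0.5899, -0.2404, 0.2471]
eef_rot: [-180.0, 0.0, 179.8]
contact_force: [-0.0, -0.3, -0.0]
gripper_width: 0.0137
gripper_force: 20.0
```

>>> {"method": "arm_command", "body": {
  "travel": [
    [0, 0, 0.01],
    [0, 0, 0.03],
    [0, 0, 0.05],
    [0, 0, 0.05],
    [0, 0, 0.05]
  ],
  "delta_rot": [
    [0, 0, 0],
    [0, 0, 0],
    [0, 0, 0],
    [0, 0, 0],
    [0, 0, 0]
  ]
}}

```text
time_s: 13.42
tcp_pos: [0.5898, -0.2402, 0.272]
eef_rot: [180.0, 0.0, 179.8]
contact_force: [-0.3, -0.2, -1.9]
gripper_width: 0.0139
gripper_force: 20.0
```

>>> {"method": "arm_command", "body": {
  "travel": [
    [-0.02, 0, 0],
    [-0.05, 0, 0],
    [-0.09, 0, 0],
    [-0.13, 0, 0],
    [-0.17, 0, 0],
    [-0.19, 0, 0],
    [-0.2, 0, 0],
    [-0.2, 0, 0.02],
    [-0.2, 0, 0.05],
    [-0.2, 0, 0.07],
    [-0.2, 0, 0.07]
  ],
  "delta_rot": [
    [0, 0, 0],
    [0, 0, 0],
    [0, 0, 0],
    [0, 0, 0],
    [0, 0, 0],
    [0, 0, 0],
    [0, 0, 0],
    [0, 0, 0],
    [0, 0, 0],
    [0, 0, 0],
    [0, 0, 0]
  ]
}}

```text
time_s: 14.8
tcp_pos: [0.4907, -0.2404, 0.3082]
eef_rot: [-180.0, 0.1, 179.8]
contact_force: [-0.6, 0.9, -1.1]
gripper_width: 0.014
gripper_force: 20.0
```

Run:
```python
from h import *
np.set_printoptions(precision=4,suppress=True)
a=cap("scene","s4");b=cap("side","d4");s=r.get_state();print(s["time_s"],s["tcp_pos"],s["eef_rot"],s["gripper_width"],s["contact_force"])
for d,n in((a,"s4"),(b,"d4")):
    u,v=proj(d,s["tcp_pos"]-[0,0,.06]).astype(int);print(u,v)
    c=cv2.resize(d["img"][max(v-50,0):v+50,max(u-65,0):u+65],(400,300),interpolation=2);cv2.imwrite(f"pics/c{n}.png",c[:,:,::-1])
cv2.imwrite("pics/cc4.png",np.hstack([cv2.imread("pics/cs4.png"),cv2.imread("pics/cd4.png")]))
```

```text
14.9 [ 0.49   -0.2402  0.3069] [179.9826  -0.0096 179.7914] 0.013947666884775688 [-0.0889  0.2518 -1.0738]
251 175
359 267
```

View pics/cc4.png

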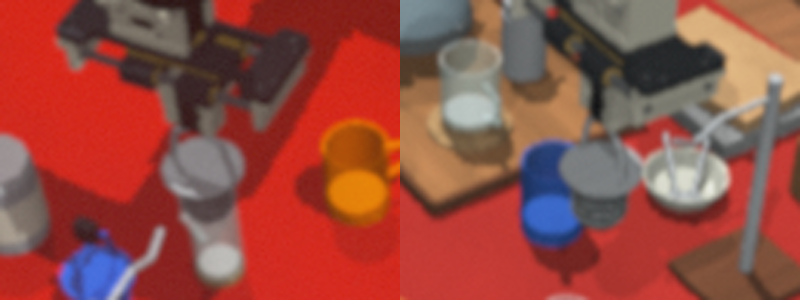

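The infuser hangs upright from the pinched tab, clear of the hook, in both views. Next I refine the mug centre.

Run:
```python
from h import *
np.set_printoptions(precision=4,suppress=True)
w=load("w2");hsv=cv2.cvtColor(w["img"],cv2.COLOR_RGB2HSV)
m=((hsv[...,1]<70)&(hsv[...,2]>120)).astype(np.uint8);m[:168]=0;m[256:]=0;m[:,:268]=0;m[:,362:]=0
pts=np.array([[u,v] for v,u in zip(*np.nonzero(m)) if 34<np.hypot(u-314.5,v-211)<44 and v>195],np.float32)
# outermost pixel per direction
an=np.round(np.degrees(np.arctan2(pts[:,1]-211,pts[:,0]-314.5))/4);o=[max(pts[an==k],key=lambda p:np.hypot(p[0]-314.5,p[1]-211)) for k in set(an)]
e=cv2.fitEllipse(np.array(o));print(len(o),e,onz(w,*e[0],.104))
# two-view check of rim from fixed cams: predicted pixels & local crops
a,b=load("s4"),load("d4")
print(proj(a,(.567,.105,.104)),proj(b,(.567,.105,.104)))
out=[]
for d,p in((a,proj(a,(.567,.105,.104))),(b,proj(b,(.567,.105,.104)))):
    u,v=p;M=np.float32([[8,0,200-8*u],[0,8,200-8*v]]);c=cv2.warpAffine(d["img"],M,(400,400),flags=2);cv2.drawMarker(c,(200,200),(0,255,0),0,16,1)
    q=np.array([M[:,:2]@proj(d,(.567+.034*np.cos(t),.105+.034*np.sin(t),.104))+M[:,2] for t in np.linspace(0,6.28,60)]);cv2.polylines(c,[q.astype(int)],True,(0,255,0),1);out.append(c)
cv2.imwrite("pics/cc5.png",np.hstack(out)[:,:,::-1])
```

```text
59 ((314.3434143066406, 212.8439178466797), (76.58563232421875, 77.19915008544922), 81.87649536132812) [0.5672 0.1053 0.104 ]
[358.0446 270.1208] [316.4449 235.9361]
```

View pics/cc5.png

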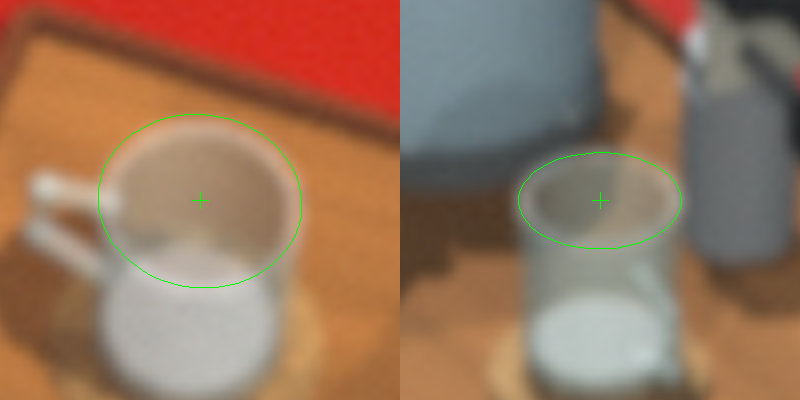

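>>> {"method": "arm_command", "body": {
  "travel": [
    [0.01, 0.04, 0],
    [0.02, 0.1, 0],
    [0.04, 0.17, 0],
    [0.06, 0.25, 0],
    [0.075, 0.33, 0],
    [0.09, 0.41, 0],
    [0.11, 0.49, 0],
    [0.13, 0.57, 0],
    [0.145, 0.63, 0],
    [0.152, 0.67, 0],
    [0.154, 0.69, 0],
    [0.154, 0.69, 0],
    [0.154, 0.69, -0.02],
    [0.154, 0.69, -0.05],
    [0.154, 0.69, -0.08],
    [0.154, 0.69, -0.1],
    [0.154, 0.69, -0.11],
    [0.154, 0.69, -0.11],
    [0.154, 0.69, -0.11]
  ],
  "delta_rot": [
    [0, 0, 0],
    [0, 0, 0],
    [0, 0, 0],
    [0, 0, 0],
    [0, 0, 0],
    [0, 0, 0],
    [0, 0, 0],
    [0, 0, 0],
    [0, 0, 0],
    [0, 0, 0],
    [0, 0, 0],
    [0, 0, 0],
    [0, 0, 0],
    [0, 0, 0],
    [0, 0, 0],
    [0, 0, 0],
    [0, 0, 0],
    [0, 0, 0],
    [0, 0, 0]
  ]
}}

```text
time_s: 17.27
tcp_pos: [0.5672, 0.1048, 0.2525]
eef_rot: [180.0, 0.0, 179.8]
contact_force: [1.1, 0.3, -0.5]
gripper_width: 0.0137
gripper_force: 20.0
```

Run:
```python
from h import *
np.set_printoptions(precision=4,suppress=True)
a=cap("scene","s6");b=cap("side","d6");s=r.get_state();print(s["time_s"],s["tcp_pos"],s["gripper_width"],s["contact_force"])
out=[]
for d in(a,b):
    u,v=proj(d,(.567,.105,.13));M=np.float32([[6,0,200-6*u],[0,6,200-6*v]]);c=cv2.warpAffine(d["img"],M,(400,400),flags=2)
    x,y,z=s["tcp_pos"]
    for cx,cy,R,zz,col in((.567,.105,.034,.104,(0,255,0)),(x,y,.036,z-.135+.057,(255,255,0))):
        q=np.array([M[:,:2]@proj(d,(cx+R*np.cos(t),cy+R*np.sin(t),zz))+M[:,2] for t in np.linspace(0,6.28,60)]);cv2.polylines(c,[q.astype(int)],True,col,1)
    out.append(c)
cv2.imwrite("pics/cc6.png",np.hstack(out)[:,:,::-1])
```

```text
17.375 [0.5672 0.1048 0.2526] 0.014111678631506723 [-0.476   0.3221 -0.6796]
```

View pics/cc6.png

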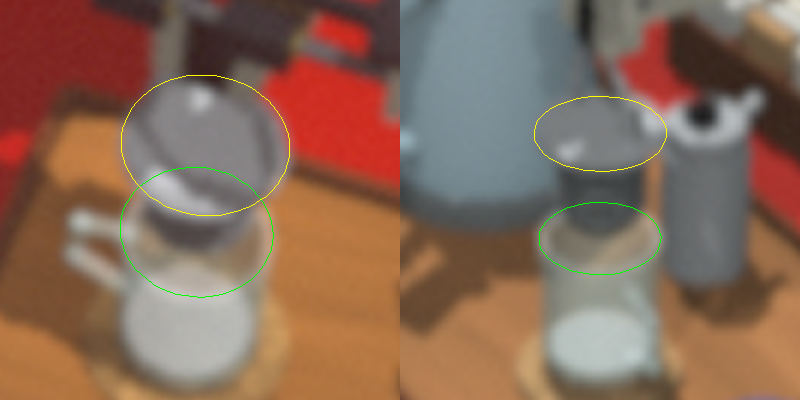

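>>> {"method": "arm_command", "body": {
  "travel": [
    [0, 0, -0.02],
    [0, 0, -0.04],
    [0, 0, -0.06],
    [0, 0, -0.08],
    [0, 0, -0.1],
    [0, 0, -0.11],
    [0, 0, -0.12],
    [0, 0, -0.125],
    [0, 0, -0.125]
  ],
  "delta_rot": [
    [0, 0, 0],
    [0, 0, 0],
    [0, 0, 0],
    [0, 0, 0],
    [0, 0, 0],
    [0, 0, 0],
    [0, 0, 0],
    [0, 0, 0],
    [0, 0, 0]
  ]
}}

```text
time_s: 18.5
tcp_pos: [0.567, 0.1047, 0.1896]
eef_rot: [-180.0, 0.0, 179.8]
contact_force: [-0.6, -0.9, -1.3]
gripper_width: 0.0139
gripper_force: 20.0
```

>>> {"method": "arm_command", "body": {
  "travel": [
    [0, 0, -0.003],
    [0, 0, -0.006],
    [0, 0, -0.009],
    [0, 0, -0.012],
    [0, 0, -0.012],
    [0, 0, -0.012]
  ],
  "delta_rot": [
    [0, 0, 0],
    [0, 0, 0],
    [0, 0, 0],
    [0, 0, 0],
    [0, 0, 0],
    [0, 0, 0]
  ]
}}

```text
time_s: 19.25
tcp_pos: [0.567, 0.1047, 0.1836]
eef_rot: [-180.0, 0.0, 179.8]
contact_force: [0.4, 1.2, -1.0]
gripper_width: 0.0144
gripper_force: 20.0
```

>>> {"method": "arm_command", "body": {
  "travel": [
    [0, 0, -0.002],
    [0, 0, -0.004],
    [0, 0, -0.006],
    [0, 0, -0.006],
    [0, 0, -0.006]
  ],
  "delta_rot": [
    [0, 0, 0],
    [0, 0, 0],
    [0, 0, 0],
    [0, 0, 0],
    [0, 0, 0]
  ]
}}

```text
time_s: 19.88
tcp_pos: [0.5677, 0.1047, 0.1826]
eef_rot: [180.0, 0.1, 179.8]
contact_force: [-3.4, 0.2, 11.9]
gripper_width: 0.0143
gripper_force: 20.0
```

>>> {"method": "arm_command", "body": {
  "travel": [
    [0, 0, 0.004],
    [0, 0, 0.004],
    [0, 0, 0.004],
    [0, 0, 0.004],
    [0, 0, 0.004],
    [0, 0, 0.02],
    [0, 0, 0.06],
    [0, 0, 0.12],
    [0, 0, 0.2],
    [0, 0, 0.28],
    [0, 0, 0.36],
    [0, 0.08, 0.36],
    [0, 0.17, 0.36],
    [0, 0.26, 0.36],
    [0, 0.34, 0.36],
    [0, 0.39, 0.36],
    [0, 0.4, 0.36],
    [0, 0.4, 0.36]
  ],
  "delta_rot": [
    [0, 0, 0],
    [0, 0, 0],
    [0, 0, 0],
    [0, 0, 0],
    [0, 0, 0],
    [0, 0, 0],
    [0, 0, 0],
    [0, 0, 0],
    [0, 0, 0],
    [0, 0, 0],
    [0, 0, 0],
    [0, 0, 0],
    [0, 0, 0],
    [0, 0, 0],
    [0, 0, 0],
    [0, 0, 0],
    [0, 0, 0],
    [0, 0, 0]
  ],
  "grip": 0.6
}}

```text
time_s: 22.12
tcp_pos: [0.5669, 0.3043, 0.3607]
eef_rot: [-180.0, -0.0, 179.8]
contact_force: [-0.8, 0.8, 0.3]
gripper_width: 0.0531
gripper_force: 0.0
```

Run:
```python
from h import *
np.set_printoptions(precision=4,suppress=True)
d=cap("wrist","w7");a=cap("scene","s7");b=cap("side","d7");s=r.get_state();print(s["time_s"],s["tcp_pos"],s["eef_rot"],s["gripper_width"])
print(proj(d,(.50,.305,.2)),proj(d,(.567,.105,.108)))
out=[]
for q in(a,b):
    u,v=proj(q,(.567,.105,.1));M=np.float32([[5,0,130-5*u],[0,5,150-5*v]]);out.append(cv2.warpAffine(q["img"],M,(260,300),flags=2))
c=np.vstack(out);big=np.zeros((600,740,3),np.uint8);big[:,:260]=c;big[:360,260:]=cv2.resize(d["img"],(480,360),interpolation=3)
u,v=proj(a,(.52,.305,.19));big[360:,260:580]=cv2.warpAffine(a["img"],np.float32([[5,0,160-5*u],[0,5,120-5*v]]),(320,240),flags=2)
cv2.imwrite("pics/cc7.png",big[:,:,::-1])
```

```text
22.275 [0.5671 0.3037 0.361 ] [179.9869   0.0208 179.7389] 0.0527895926934976
[313.527  134.8865] [109.9976 205.4497]
```

View pics/cc7.png

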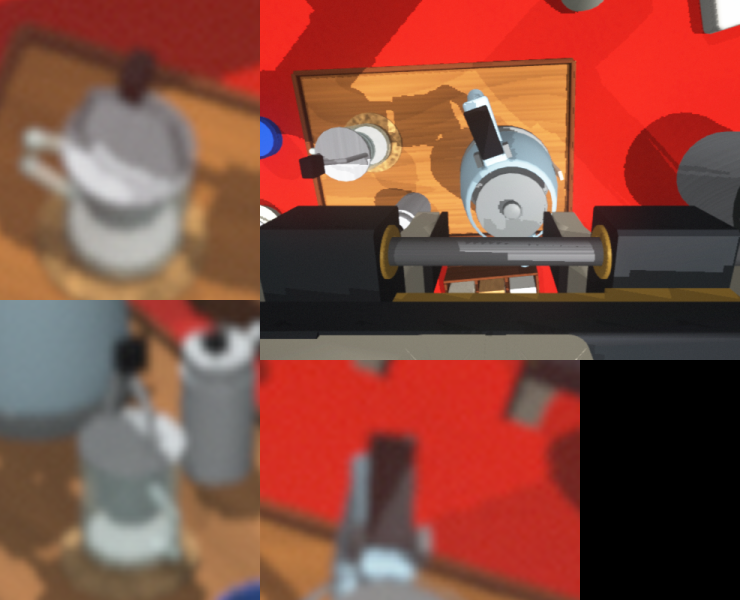

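The infuser is seated, with its flange level on the mug rim in both views. The kettle's black paddle runs from its hinge at about wrist px (312,208) to its outer end at (284,139), so the kettle is yawed by about 20°.

Run:
```python
from h import *
np.set_printoptions(precision=4,suppress=True)
d=load("w7");g=d["img"].max(2);m=(g<75).astype(np.uint8);m[:125]=0;m[225:]=0;m[:,:262]=0;m[:,335:]=0
c=max(cv2.findContours(m,0,1)[0],key=cv2.contourArea);q=cv2.minAreaRect(c);bx=cv2.boxPoints(q);print(q,bx)
o=bx[np.argsort(bx[:,1])];out=o[:2].mean(0);hi=o[2:].mean(0)
# outer end z ~ .008+.173+.027, hinge end ~ .184
P=onz(d,*out,.209);H=onz(d,*hi,.185);print("outer",P,"hinge end",H,np.hypot(*(P-H)[:2]),"yaw",np.degrees(np.arctan2(*(H-P)[1::-1])))
ax=(H-P)[:2];ax/=np.linalg.norm(ax)
# scene view
a=load("s7");h=a["img"].max(2);m=(h<75).astype(np.uint8);m[:250]=0;m[285:]=0;m[:,:420]=0;m[:,:]=m;m[:,450:]=0
c=max(cv2.findContours(m,0,1)[0],key=cv2.contourArea);q2=cv2.minAreaRect(c);b2=cv2.boxPoints(q2);o=b2[np.argsort(b2[:,1])];print(q2,onz(a,*o[:2].mean(0),.209),onz(a,*o[2:].mean(0),.185))
# knob (lid centre) px from composite (510,210)->
print("knob",onz(d,(510-260)/.75,210/.75,.197))
```

```text
((297.7126770019531, 176.59725952148438), (68.31512451171875, 31.71380043029785), 69.56716918945312) [[270.9287 150.1246]
 [300.6472 139.053 ]
 [324.4966 203.0699]
 [294.7782 214.1415]]
outer [0.5064 0.2855 0.209 ] hinge end [0.5565 0.3017 0.185 ] 0.052598503282334494 yaw 17.842513017670964
((435.0, 265.5), (6.0, 17.0), 0.0) [0.5176 0.2844 0.209 ] [0.5494 0.2982 0.185 ]
knob [0.612  0.3203 0.197 ]
```

>>> {"method": "arm_command", "body": {
  "travel": [
    [-0.05, -0.015, 0],
    [-0.098, -0.029, 0],
    [-0.098, -0.029, 0],
    [-0.098, -0.029, 0],
    [-0.098, -0.029, -0.06],
    [-0.098, -0.029, -0.14],
    [-0.098, -0.029, -0.21],
    [-0.098, -0.029, -0.25],
    [-0.098, -0.029, -0.26],
    [-0.098, -0.029, -0.26],
    [-0.098, -0.029, -0.26]
  ],
  "delta_rot": [
    [0, 0, 0.1],
    [0, 0, 0.2],
    [0, 0, 0.2],
    [0, 0, 0.2],
    [0, 0, 0.2],
    [0, 0, 0.2],
    [0, 0, 0.2],
    [0, 0, 0.2],
    [0, 0, 0.2],
    [0, 0, 0.2],
    [0, 0, 0.2]
  ],
  "grip": 0
}}

```text
time_s: 23.65
tcp_pos: [0.5186, 0.2905, 0.2317]
eef_rot: [180.0, 0.1, -162.2]
contact_force: [0.2, -0.7, -0.0]
gripper_width: 0.0002
gripper_force: 0.0
```

>>> {"method": "arm_command", "body": {
  "travel": [
    [0, 0, -0.01],
    [0, 0, -0.02],
    [0, 0, -0.03],
    [0, 0, -0.035],
    [0, 0, -0.035]
  ],
  "delta_rot": [
    [0, 0, 0],
    [0, 0, 0],
    [0, 0, 0],
    [0, 0, 0],
    [0, 0, 0]
  ]
}}

```text
time_s: 24.28
tcp_pos: [0.5178, 0.2901, 0.2126]
eef_rot: [-180.0, -0.0, -162.2]
contact_force: [-0.9, -0.3, 1.1]
gripper_width: 0.0005
gripper_force: 0.2
```

>>> {"method": "arm_command", "body": {
  "travel": [
    [0, 0, -0.005],
    [0, 0, -0.01],
    [0, 0, -0.014],
    [0, 0, -0.018],
    [0, 0, -0.018]
  ],
  "delta_rot": [
    [0, 0, 0],
    [0, 0, 0],
    [0, 0, 0],
    [0, 0, 0],
    [0, 0, 0]
  ]
}}

```text
time_s: 24.9
tcp_pos: [0.5178, 0.2901, 0.2038]
eef_rot: [-180.0, -0.0, -162.2]
contact_force: [0.6, -0.1, -0.4]
gripper_width: 0.0002
gripper_force: 0.0
```

>>> {"method": "arm_command", "body": {
  "travel": [
    [0, 0, -0.002],
    [0, 0, -0.004],
    [0, 0, -0.006],
    [0, 0, -0.006]
  ],
  "delta_rot": [
    [0, 0, 0],
    [0, 0, 0],
    [0, 0, 0],
    [0, 0, 0]
  ]
}}

```text
time_s: 25.4
tcp_pos: [0.518, 0.2902, 0.2029]
eef_rot: [180.0, 0.1, -162.2]
contact_force: [-4.7, -1.3, 12.0]
gripper_width: 0.0005
gripper_force: 5.7
```

Contact reads 12 N at the bottom stop, with the tip at about 184 mm, the switch's down height. I retreat upward and check.

>>> {"method": "arm_command", "body": {
  "travel": [
    [0, 0, 0.02],
    [0, 0, 0.08],
    [0, 0, 0.16],
    [0, 0, 0.24],
    [0.05, 0.01, 0.31],
    [0.1, 0.03, 0.31],
    [0.1, 0.03, 0.31],
    [0.1, 0.03, 0.31]
  ],
  "delta_rot": [
    [0, 0, 0],
    [0, 0, 0],
    [0, 0, 0],
    [0, 0, 0],
    [0, 0, -0.1],
    [0, 0, -0.2],
    [0, 0, -0.2],
    [0, 0, -0.2]
  ]
}}

```text
time_s: 26.4
tcp_pos: [0.5676, 0.3049, 0.3555]
eef_rot: [-180.0, -0.1, 179.9]
contact_force: [-0.3, 0.3, -0.1]
gripper_width: 0.0004
gripper_force: 0.0
```

Run:
```python
from h import *
np.set_printoptions(precision=4,suppress=True)
d=cap("wrist","w8");a=cap("scene","s8");b=cap("side","d8");s=r.get_state();print(s["time_s"],s["tcp_pos"],s["eef_rot"])
def sw(n):
    d=load(n);g=d["img"].max(2);m=(g<75).astype(np.uint8);m[:120]=0;m[225:]=0;m[:,:255]=0;m[:,335:]=0
    c=max(cv2.findContours(m,0,1)[0],key=cv2.contourArea);return cv2.minAreaRect(c)
print(sw("w7"),sw("w8"))
ax=np.array([.951,.309])
for z,l in((.184,58),(.208,53)): print(l,[proj(d,(*(np.array([.556,.3015])-ax*k/1000),zz)) for k,zz in((0,.184),(l,z))])
big=np.zeros((600,740,3),np.uint8)
for i,(q,p,k) in enumerate(((a,(.567,.105,.1),5),(b,(.567,.105,.1),5),(a,(.52,.3,.19),5),(b,(.52,.3,.19),5))):
    u,v=proj(q,p);x,y=(i%2)*370,(i//2)*300;big[y:y+300,x:x+370]=cv2.warpAffine(q["img"],np.float32([[k,0,185-k*u],[0,k,150-k*v]]),(370,300),flags=2)
cv2.imwrite("pics/cc8.png",big[:,:,::-1])
# bystanders: difference start vs now, scene
for n in("scene","side"):
    x=load(n+"0")["img"].astype(int);y=(a if n=="scene" else b)["img"].astype(int);m=(np.abs(x-y).max(2)>60).astype(np.uint8)
    m=cv2.morphologyEx(m,2,np.ones((3,3)));k,_,st,ce=cv2.connectedComponentsWithStats(m);print(n,[(tuple(st[i,:5])) for i in range(1,k) if st[i,4]>25])
```

```text
26.55 [0.5674 0.3049 0.3562] [-179.9974   -0.0017  179.8616]
((297.7126770019531, 176.59725952148438), (68.31512451171875, 31.71380043029785), 69.56716918945312) ((296.5927429199219, 173.14166259765625), (74.98483276367188, 31.661176681518555), 70.82099914550781)
58 [array([308.7372, 208.3359]), array([284.2187, 135.3102])]
53 [array([308.7372, 208.3359]), array([284.1162, 142.7555])]
scene [(np.int32(391), np.int32(0), np.int32(50), np.int32(72), np.int32(1409)), (np.int32(434), np.int32(0), np.int32(143), np.int32(120), np.int32(5098)), (np.int32(569), np.int32(0), np.int32(71), np.int32(41), np.int32(1596)), (np.int32(474), np.int32(72), np.int32(55), np.int32(33), np.int32(1306)), (np.int32(359), np.int32(88), np.int32(15), np.int32(28), np.int32(203)), (np.int32(415), np.int32(96), np.int32(37), np.int32(22), np.int32(523)), (np.int32(351), np.int32(99), np.int32(6), np.int32(13), np.int32(59)), (np.int32(476), np.int32(110), np.int32(34), np.int32(12), np.int32(121)), (np.int32(454), np.int32(113), np.int32(107), np.int32(143), np.int32(4224)), (np.int32(580), np.int32(112), np
[... 2960 characters left out ...]
 np.int32(54), np.int32(1169)), (np.int32(386), np.int32(253), np.int32(8), np.int32(11), np.int32(62)), (np.int32(55), np.int32(264), np.int32(14), np.int32(21), np.int32(224)), (np.int32(155), np.int32(266), np.int32(179), np.int32(163), np.int32(8192)), (np.int32(190), np.int32(278), np.int32(7), np.int32(15), np.int32(61)), (np.int32(379), np.int32(289), np.int32(14), np.int32(8), np.int32(77)), (np.int32(64), np.int32(292), np.int32(67), np.int32(52), np.int32(1589)), (np.int32(182), np.int32(304), np.int32(12), np.int32(12), np.int32(96)), (np.int32(97), np.int32(343), np.int32(26), np.int32(31), np.int32(413)), (np.int32(81), np.int32(380), np.int32(59), np.int32(57), np.int32(1937))]
```

View pics/cc8.png

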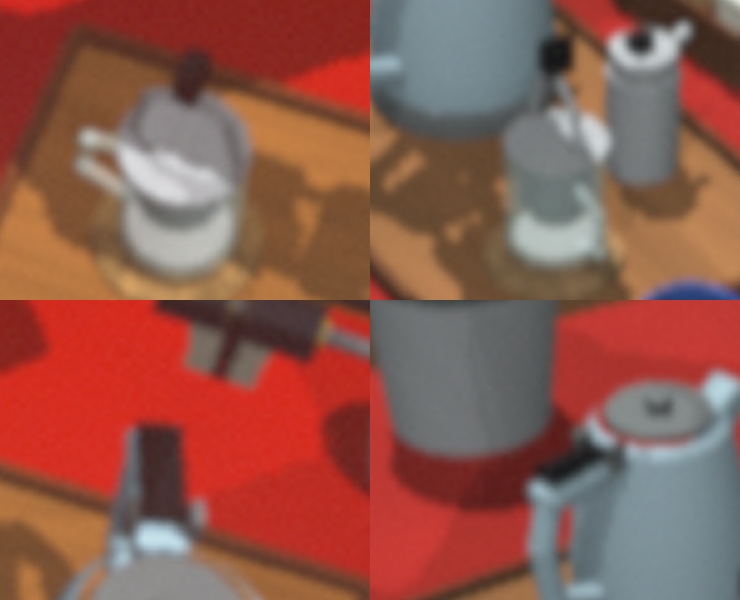

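The infuser is seated flush in the mug. The switch lies flat on the handle: its top-view length grew from 68 to 75 px, as predicted for down. The other loose things are unmoved and the robot is clear.

```bash
python3 -c "
from h import *
print(close_job())"
```

```text
the job is handed in; nothing more can be done
None
```

I handed the job in after about 27 s of robot time: the wide mug stands on the coaster, the infuser sits in it with its flange on the rim, and the kettle switch is pressed down and holding; the judge's verdict was not shown.

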